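# Fetch the spirit level out of the roofed tool box

## Robot

A 6-joint arm with a two-finger parallel gripper is mounted at the origin on the work surface. World frame = base frame: x ahead of the robot, y to its left, z up, the work surface at z = 0. Lengths are in m, angles in degrees, forces in N, time in s.
With the tool pointing down it reaches from about 0.325 to 0.9 m from the base axis. Payload 6.1 kg.
Tool frame: the origin (TCP) lies on the centre line of the jaws, within the pads' length; the fingertips stand 14 mm ahead of it and the grasp point (between the pads) lies 5 mm behind it; y points along the fingers, z is the direction in which the jaws open and shut, and the axes are right-handed (so a half turn about y gives the same grasp; the last joint's range is limited). The gripper opens to 85 mm and grips with 20 to 120 N. Pads are 22 mm wide; open, the fingers measure 114 mm over their backs; the gripper's body (76 mm by 85 mm) begins 54 mm behind the grasp point. The pads swing forward as they close: fully open they stand 13 mm farther back than shut.
Start: joints at [59.467, 12.628, 87.462, -0, 79.91, -7.225], TCP at [0.247, 0.574, 0.245] pointing down, gripper open.
Joint ranges: [-170.65, 170.65], [-52.31, 119.04], [5.05, 147.46], [-71.25, 251.25], [11.57, 151.72], [-153.62, 153.62]. Speed limits (degrees/s): [147.25, 147.25, 172.46, 180, 180, 180].

## Interface

Orientations are given as [roll, pitch, yaw] about the fixed x, y, z axes, in that order (R = Rz(yaw) Ry(pitch) Rx(roll)).
In Python, from station import bot, snapshot, camera_params, ticket gives the robot as it stands. The module is installed in compiled form; this text tells all that it offers. Calls block until the motion is done:
- bot.move_pose(position, orientation): joint-space move of the TCP to a pose.
- bot.line_to(position, v=0.15, ori=None, contact_N=None): straight line of the TCP; ori=None keeps the orientation; v is the mean speed in m/s. With contact_N (N) it stops when the force on the tool has changed by that much, and returns True; else False.
- bot.movej(angles): joint-space move.
- bot.let_go() and bot.close_gripper(f_grip=None): open the fingers fully, or close them until they stop; f_grip is the grip in N (None keeps the last).
- bot.sleep(seconds).
- bot.inverse_kinematics(position, orientation): joint angles nearest the present ones, or None.
- bot.state(): the state.
- snapshot(name): name is "scene" or "top" or "wrist"; returns (picture, depth): 384x512x3 uint8, red, green, blue; 384x512 float32, m along the optical axis (not along the pixel's ray), 0 where there is no reading.
- camera_params(name): a dict with "K" (3x3 intrinsics, pixels), "pose" (4x4, takes a point from camera to world coordinates); the wrist camera has in their place "tool_from_camera" (4x4, takes a point from camera to tool coordinates, whose origin is the TCP and whose axes are the tool frame's). Camera axes: x right, y up, looking along -z (the intrinsics and any distortion apply to the point x, -y, -z); pixel columns grow to the right and rows downward; lengths in m; the calibration is good to about 2 mm. A picture is of the moment at which its call begins: read the wrist's pose just before it. camera_params takes no time and is no camera call.
A pose or a line that the arm cannot do raises bot.IKError and nothing moves.
- ticket.sign_off(): hands the job in, once; it reports no verdict.
The state is a dict: "time": time; "joint_pos": joint angles; "joint_velocities": joint speeds; "joint_torque": joint torques, N m; "position": TCP position; "tcp_rot": TCP orientation; "force": force on the tool from outside, world axes, zero at the start; "wrist_torque": the same for the moment, N m; "gripper_width": finger opening in m.
Only numpy, scipy, OpenCV 4.12 (cv2) and the standard library are available. Lean on these libraries where they do the work, as an engineer would, in place of code of your own. Each camera call takes 0.05 s, during which the arm holds its last target.

## Task

Pick up the scraper, lever the box's steel cover up with its blade (not with the fingers) and throw the cover right back, then lay the scraper down flat on the bench, clear of the box. Take the spirit level out of the box: it is longer than the opening, so tilt it and draw it out slantwise, and finish while holding it still in the gripper, all of it well clear (over 5 cm) above the box and touching nothing else. Leave the cover thrown back and leave the jar, the tape roll and the grey bin alone.

Things in the scene. Friction and masses are not known exactly. Their poses are not given: they have to be found in the camera images.
- box: Blue steel tool box fixed to the bench, 134 (x) x 312 (y) x 76 high. Origin: centre of underside; x away from the robot to the hinge side, y along its length. Walls 6 thick, inner floor at z 6, inside x -61..61, y -150..150. Fixed roofs, z 72..76, over y -156..-45 (long roof) and 115..156 (short roof); the opening between, y -45..115, has the full inner width; the cover shuts it.
- notch (a point): Middle of a slot under the cover, outer face of the box's -x wall: box frame (-67, 35, 67), axes as the box's. The wall has a notch there, y 0..70, only 58 high, leaving a slot 18 high (z 58..76) below the cover, where the blade goes in along the box's +x.
- cover (a joint): Angle of the steel cover about its hinge (along the box's y): 0 shut, grows as its front (-x) edge rises, stop at 2.95 (thrown back nearly flat, reaching 138 past the hinge). Cover 141 x 170 x 4, 180 g, no handle, overhangs the -x wall by 8. It falls shut below about 1.3 and falls open by itself beyond about 1.85.
- cover_hinge (a point): Point of the hinge axis at the middle of the cover: box frame (66, 35, 78). Axes turn with the cover: x lies in the cover and points from the front edge to the hinge, y along the hinge.
- cover_edge (a point): Middle of the cover's free front edge, on its underside, 141 from the hinge; when shut in box frame (-75, 35, 76).
- scraper: Stiff scraper lying on the bench at the -y side of the box: wooden handle 100 long, 24 wide, 26 high; steel blade 36 wide, 3 thick, 80 beyond the handle. x points from handle to tip, z up; origin on the underside, 110 behind the tip; handle x -70..30, blade x 30..110 at height 13. Centre of mass near the origin. About 120 g.
- scraper_tip (a point): Middle of the blade's tip edge, scraper frame (110, 0, 13).
- level: Aluminium spirit level, a straight bar 22 wide (x), 230 long (y), 28 high (z), about 180 g, lying on the inner floor of the box, long axis roughly along the box's y with both ends under the roofs. Origin: centre of its underside; +y end is the one under the short roof.
- level_end_a (a point): Centre of the level's -y end face (under the long roof), level frame (0, -115, 14).
- level_end_b (a point): Centre of the level's +y end face (under the short roof), level frame (0, 115, 14).
- jar: Bystander: glass jar with steel cap, 60 diameter, 85 high, standing at the +y side. Origin: centre of its underside.
- tape: Bystander: black roll of tape, 90 diameter, 24 high, lying at the -y side. Origin: centre of its underside.
- bin: Bystander: small grey open bin 100 x 130 x 50 high at the +y side. Origin: centre of its underside.
Things that resemble listed ones, but are neither listed nor needed, are in the scene too. Of the things shaped like the scraper, the wooden one is meant.

How it is judged (in metres and radians):
On the way, in this order (a step that is already met when the one before it is completed fails the run):
1. the cover is levered up by the scraper's blade, the scraper held in the gripper (value of joint cover above 0.3 rad and contact force between scraper and cover above 0.1 N and contact force between the fingers and scraper above 1 N), for 0.05 s.
2. the cover is thrown right back (value of joint cover above 2.5 rad), for 0.2 s.
3. the level is held slantwise in the opening, the short-roof end out above the box and the other end still below its top (height (world z) of level_end_b above 0.085 m and height (world z) of level_end_a below 0.076 m and contact force between the fingers and level above 1 N), for 0.05 s.
At the end, for the whole second after the job is handed in: Level held still in the fingers (under 3 cm/s), both end-face centres over 130 mm above the bench, not touching box, cover, scraper or bystanders; cover beyond 2.5 rad; scraper flat and at rest on the bench, off the box and fingers (height (world z) of each of level_end_a, level_end_b above 0.13 m and contact force between the fingers and level above 1 N and contact force between each of level, scraper and box below 0.05 N and contact force between each of level, the fingers and scraper below 0.05 N and linear speed of level below 0.03 m/s and value of joint cover above 2.5 rad and height (world z) of scraper below 0.01 m and angle between scraper's own z axis and vertical below 0.15 rad and linear speed of scraper below 0.02 m/s and contact force between level and jar below 0.05 N and contact force between level and tape below 0.05 N and contact force between level and bin below 0.05 N); the arm keeps its last pose, push and grip.
It fails at once if the cover is raised with the gripper itself instead of the blade (value of joint cover between 0.05 and 1.2 rad and contact force between any of the fingers, the arm and cover above 0.5 N).
It fails at once if the jar is disturbed (distance of jar from where it was at the start of the episode above 0.03 m or angle between jar's own z axis and vertical above 0.5 rad).
It fails at once if the tape roll is disturbed (distance of tape from where it was at the start of the episode above 0.03 m).
It fails at once if the grey bin is disturbed (distance of bin from where it was at the start of the episode above 0.03 m).
It also fails if it takes over 72 s, if anything falls off the work surface, if the arm or the gripper's body presses on something with over 40 N, if the wrist force passes 120 N, or if a joint passes its speed limit or range.

## Working session

There is one attempt and no reset: what is moved stays moved. The work goes in short steps, each a Python script; the robot and the scene stay as the last script left them, time stands still between calls to the robot, and variables do not carry over. Pictures are saved under pics/ and viewed, and the job is handed in when it is done.

```bash
mkdir -p pics; ls
python3 - <<'E'
from station import bot, snapshot, camera_params
import cv2,numpy as np
for n in ["scene","top","wrist"]:
    p,d=snapshot(n); cv2.imwrite(f"pics/{n}0.png",p[:,:,::-1]); np.savez(f"{n}0.npz",p=p,d=d)
    c=camera_params(n); print(n,{k:np.round(v,4).tolist() if not isinstance(v,str) else v for k,v in c.items()}, (d>0).mean())
s=bot.state();print(s)
E
```

```text
pics
scene {'K': [[373.2995, 0.0, 253.2827], [0.0, 373.2995, 195.0228], [0.0, 0.0, 1.0]], 'pose': [[-0.5222, -0.6415, 0.562, 1.2356], [0.8527, -0.401, 0.3347, 0.4303], [0.0107, 0.654, 0.7564, 1.0757], [0.0, 0.0, 0.0, 1.0]]} 0.9951019287109375
top {'K': [[389.0045, 0.0, 256.8033], [0.0, 389.0045, 199.5734], [0.0, 0.0, 1.0]], 'pose': [[-0.0125, 0.9806, -0.1954, 0.2647], [-0.9997, -0.0167, -0.0199, -0.0171], [-0.0228, 0.1951, 0.9805, 1.1225], [0.0, 0.0, 0.0, 1.0]]} 0.9955596923828125
wrist {'K': [[306.0982, 0.0, 251.9534], [0.0, 306.0982, 193.9551], [0.0, 0.0, 1.0]], 'tool_from_camera': [[0.0001, -0.9464, -0.323, -0.0836], [-0.0017, 0.323, -0.9464, -0.129], [1.0, 0.0007, -0.0016, 0.0001], [0.0, 0.0, 0.0, 1.0]]} 0.9961496988932291
{'time': 0.15, 'joint_pos': array([ 5.94668298e+01,  1.26660349e+01,  8.75101185e+01, -2.76002321e-04,
        7.99089194e+01, -7.22542343e+00]), 'joint_velocities': array([ 0.01544347, -0.09445372, -0.21667244, -0.00304365, -0.03975767,
       -0.03397765]), 'joint_torque': array([ 1.75749137e-04, -4.97478354e+01, -3.89909720e+01, -1.56837959e-04,
        7.12445792e-03,  3.97998144e-05]), 'position': array([0.24708124, 0.57361608, 0.24444328]), 'tcp_rot': array([-9.00844315e+01,  1.04304068e-02, -2.33077059e+01]), 'force': array([ 0.75102365,  0.80064865, -0.84400515]), 'wrist_torque': array([0.02644997, 0.00639947, 0.0396035 ]), 'gripper_width': 0.08556342190404258}
```

View pics/top0.png

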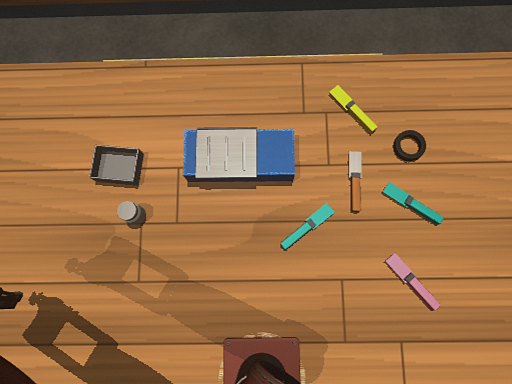

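View pics/scene0.png

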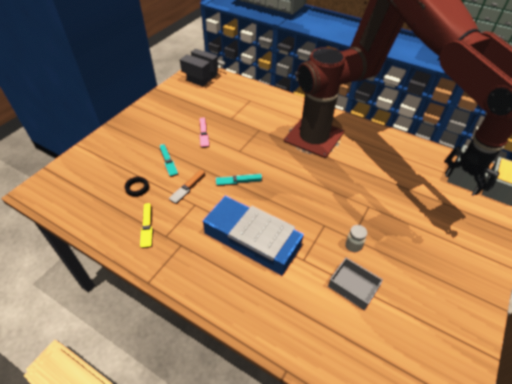

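Scraper candidates in the top view are wooden handle with steel blade (355,182), teal (308,227), teal (413,203), yellow (353,109) and pink (412,281). By the description, the wooden one at (355,182) is meant, with its tip toward +x. I'll check it in a crop and measure everything.

```bash
cat > h.py <<'E'
import numpy as np,cv2
from station import bot,snapshot,camera_params
from scipy.spatial.transform import Rotation as R
def ray(c,u,v,z,pose=None):
    K=c["K"];P=c["pose"] if pose is None else pose
    u=np.atleast_1d(u).astype(float);v=np.atleast_1d(v).astype(float)
    d=np.stack([(u-K[0,2])/K[0,0],-(v-K[1,2])/K[1,1],-np.ones_like(u)],-1)@P[:3,:3].T
    t=(z-P[2,3])/d[:,2]
    return P[:3,3]+d*t[:,None]
def cloud(c,dep,pose=None):
    K=c["K"];P=c["pose"] if pose is None else pose
    v,u=np.mgrid[:dep.shape[0],:dep.shape[1]]
    p=np.stack([(u-K[0,2])/K[0,0]*dep,-(v-K[1,2])/K[1,1]*dep,-dep],-1)
    return p@P[:3,:3].T+P[:3,3]
def wristpose(c):
    s=bot.state();T=np.eye(4);T[:3,:3]=R.from_euler("xyz",s["tcp_rot"],degrees=True).as_matrix();T[:3,3]=s["position"]
    return T@c["tool_from_camera"]
E
python3 - <<'E'
from h import *
f=np.load("top0.npz");p,d=f["p"],f["d"];c=camera_params("top")
X=cloud(c,d)
print("bench z",np.median(X[300:340,400:450,2]))
cv2.imwrite("pics/crop0.png",cv2.resize(p[120:250,170:450,::-1],None,fx=2.8,fy=2.8,interpolation=cv2.INTER_CUBIC))
hsv=cv2.cvtColor(p,cv2.COLOR_RGB2HSV)
def rep(name,m,z):
    cs,_=cv2.findContours(m.astype(np.uint8),cv2.RETR_EXTERNAL,cv2.CHAIN_APPROX_NONE)
    q=max(cs,key=cv2.contourArea)[:,0]
    w=ray(c,q[:,0],q[:,1],z)
    r=cv2.minAreaRect((w[:,:2]*1000).astype(np.float32)); print(name,len(q),q.mean(0),r,"zmed",np.median(X[m][:,2]))
blue=(hsv[...,0]>100)&(hsv[...,0]<125)&(hsv[...,1]>150); roi=np.zeros_like(blue);roi[115:200,170:310]=1
rep("box top",(X[...,2]>.066)&roi,.077)
rep("cover",(X[...,2]>.06)&roi&(hsv[...,1]<80),.08)
h=X[...,2]>.006
r2=np.zeros_like(blue);r2[140:220,340:372]=1
rep("scraper",h&r2,.02)
rep("handle",h&r2&(hsv[...,1]>110),.026)
rep("blade",h&r2&(hsv[...,1]<90),.0145)
for n,(a,b,e,g),z in [("bin",(135,195,80,150),.05),("jar",(195,235,110,150),.085),("tape",(120,170,385,435),.024)]:
    r=np.zeros_like(blue);r[a:b,e:g]=1; rep(n,h&r&(X[...,2]>z*.5),z)
E
```

```text
bench z 0.002103737866653854
box top 313 [238.43450479 152.18210863] ((609.8899536132812, 54.694129943847656), (312.50732421875, 149.72596740722656), 88.76187133789062) zmed 0.0796304698089616
cover 312 [234.66987179 159.45833333] ((608.8973388671875, 54.396881103515625), (305.2608947753906, 149.29637145996094), 88.76187133789062) zmed 0.08122066385469418
scraper 139 [354.52517986 180.3381295 ] ((535.67236328125, -277.32891845703125), (34.90787887573242, 179.79544067382812), 86.33820343017578) zmed 0.020156961830555264
handle 82 [354.87804878 194.        ] ((495.16827392578125, -275.02667236328125), (25.810049057006836, 100.79493713378906), 86.36656951904297) zmed 0.026338409089452064
blade 73 [354.42465753 164.17808219] ((586.9708251953125, -283.3996276855469), (32.34817886352539, 79.73235321044922), 86.65013122558594) zmed 0.016646536547018087
bin 157 [114.89171975 164.18471338] ((590.6563110351562, 413.34130859375), (141.6229705810547, 108.42906188964844), 82.60470581054688) zmed 0.044443915052550076
jar 67 [129.07462687 211.65671642] ((444.62847900390625, 353.1706237792969), (71.10249328613281, 55.23054122924805), 63.30350112915039) zmed 0.08494139764443431
tape 87 [409.32183908 144.89655172] ((641.1279907226562, -445.2109680175781), (88.38288879394531, 93.83235168457031), 60.32587814331055) zmed 0.02490781696216271
```

View pics/crop0.png

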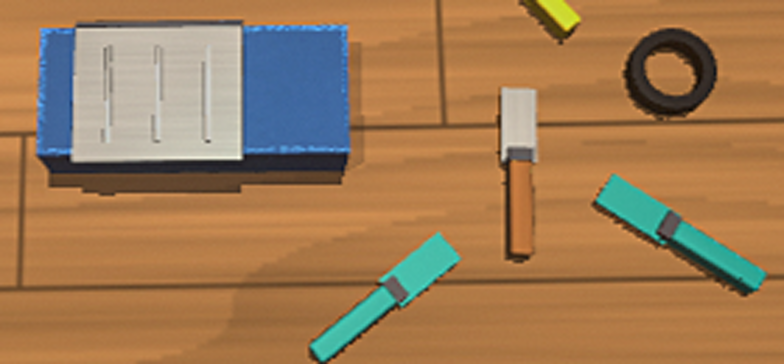

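The crop confirms the wooden handle (520,205) and steel blade (518,120, tip up, i.e. +x). The teal ones have teal blades. Next, close wrist views of the box and then the scraper.

Run:
```python
from h import *
for n,pos,yaw in [("wb",[.52,.05,.26],-1.3),("ws",[.46,-.275,.22],-3.7)]:
    bot.move_pose(pos,[-90,0,yaw]); bot.sleep(.3)
    c=camera_params("wrist"); P=wristpose(c); p,d=snapshot("wrist")
    np.savez(n+".npz",p=p,d=d,P=P,K=c["K"]); cv2.imwrite(f"pics/{n}.png",p[:,:,::-1])
    s=bot.state(); print(s["time"],s["position"],s["tcp_rot"],s["joint_pos"])
```

```text
2.6167 [0.51998327 0.05030302 0.25994997] [-9.00004009e+01  5.33637428e-03 -1.27139748e+00] [-3.12743481e+00 -2.07618192e+00  1.01630288e+02 -5.81582840e-04
  8.04512142e+01 -9.18559408e+01]
4.225 [ 0.46037387 -0.27441601  0.22011064] [-9.00066532e+01 -1.01453559e-02 -3.63248110e+00] [-3.92313580e+01  1.53908005e+00  1.02372227e+02  5.10896998e-04
  7.60765703e+01 -1.25598999e+02]
```

View pics/wb.png

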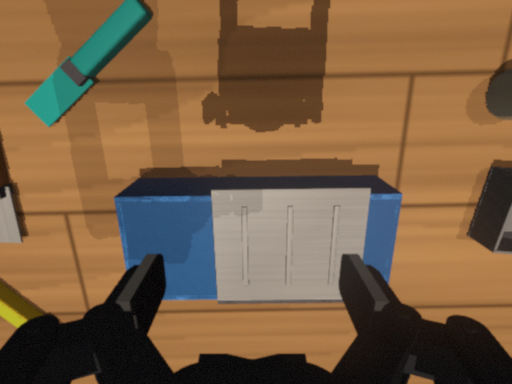

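View pics/ws.png

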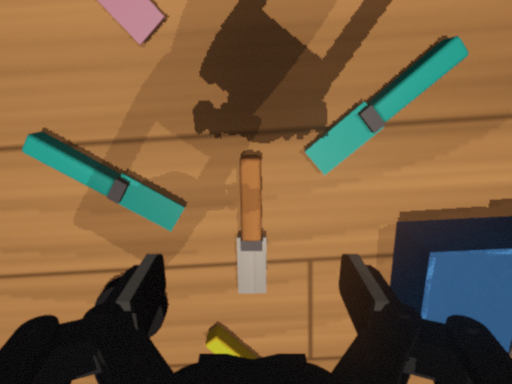

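The wrist views show the box with its top front edge at row ~195 and its hinge edge at ~300, with the cover at columns 212–370. The scraper handle runs (251,155)–(252,235) and the blade tip is at (252,292). I'll measure these.

Run:
```python
from h import *
def load(n):
    f=np.load(n+".npz");return f["p"],f["d"],f["P"],{"K":f["K"]}
p,d,P,c=load("wb");X=cloud(c,d,P);hsv=cv2.cvtColor(p,cv2.COLOR_RGB2HSV)
def rect(name,m,z,P):
    cs,_=cv2.findContours(m.astype(np.uint8),cv2.RETR_EXTERNAL,cv2.CHAIN_APPROX_NONE)
    q=max(cs,key=cv2.contourArea)[:,0]; w=ray(c,q[:,0],q[:,1],z,P)*1000
    r=cv2.minAreaRect(w[:,:2].astype(np.float32)); print(name,np.round(r[0],1),np.round(r[1],1),round(r[2],2),"z",np.median(X[m][:,2]))
    return w
reg=np.zeros(d.shape,bool);reg[150:310,100:410]=1
top=(abs(X[...,2]-.077)<.008)&reg
rect("boxtop+cover",top,.077,P)
cov=top&(hsv[...,1]<90); rect("cover",cov,.08,P)
bl=top&(hsv[...,1]>120)
L=bl.copy();L[:,212:]=0;Rr=bl.copy();Rr[:,:365]=0
wl=rect("long roof",L,.076,P); wr=rect("short",Rr,.076,P)
print("long x",wl[:,0].min(),wl[:,0].max(),"y",wl[:,1].min(),wl[:,1].max());print("short",wr[:,0].min(),wr[:,0].max(),wr[:,1].min(),wr[:,1].max())
# row edges by column of blue roof
for col in (130,150,170,190,205,378,388):
    v=np.where(bl[:,col])[0]; a=ray(c,[col,col],[v.min()-.5,v.max()+.5],.076,P)*1000; print(col,v.min(),v.max(),np.round(a[:,:2],1).tolist())
p,d,P,c=load("ws");X=cloud(c,d,P);hsv=cv2.cvtColor(p,cv2.COLOR_RGB2HSV)
reg[:]=0;reg[140:300,225:280]=1
h=(X[...,2]>.007)&reg
hd=h&(hsv[...,1]>110);b=h&(hsv[...,1]<90)
hd[:160]&=True
rect("handle",hd,.026,P);w=rect("blade",b,.0145,P);print("tip x",w[:,0].max())
for r in (165,180,200,220,228): v=np.where(hd[r])[0];print(r,np.round(ray(c,[v.min()-.5,v.max()+.5],[r,r],.026,P)[:,:2]*1000,1).tolist())
for r in (250,265,280,288): v=np.where(b[r])[0];print(r,np.round(ray(c,[v.min()-.5,v.max()+.5],[r,r],.0145,P)[:,:2]*1000,1).tolist())
```

```text
boxtop+cover [610.2  55.6] [311.4 148. ] 89.44 z 0.07979294017332
cover [608.9  96.4] [225.  146.5] 89.4 z 0.08049734739593833
long roof [608.8 -48.6] [103.8 133.9] 88.02 z 0.0762803957734885
short [601.5 194.9] [ 31.9 111.4] 89.5 z 0.07661762068345881
long x 540.2230380414576 676.7355631832152 y -99.22674422344208 5.017463559154903
short 545.9312840607297 657.3189840114442 179.0014847383816 211.3405874290926
130 196 266 [[542.3, -81.3], [630.3, -94.6]]
150 195 253 [[541.6, -59.5], [613.6, -68.9]]
170 195 298 [[542.1, -37.9], [676.3, -52.6]]
190 195 298 [[542.6, -16.3], [676.9, -28.1]]
205 195 298 [[542.9, -0.1], [677.3, -9.8]]
378 194 269 [[546.0, 186.9], [641.1, 197.4]]
388 194 276 [[546.3, 197.7], [651.1, 210.4]]
handle [ 493.5 -276.7] [ 28.1 102.4] 86.34 z 0.026055244763177887
blade [ 586.  -282.8] [35.5 79.8] 87.17 z 0.015139038181084447
tip x 626.7258982894674
165 [[453.5, -287.6], [455.1, -263.9]]
180 [[470.4, -287.8], [471.9, -264.8]]
200 [[493.8, -289.6], [495.3, -266.1]]
220 [[518.2, -290.3], [519.7, -267.4]]
228 [[527.8, -299.2], [530.7, -252.9]]
250 [[563.1, -299.1], [565.4, -263.4]]
265 [[584.2, -300.8], [586.6, -264.4]]
280 [[606.3, -301.2], [608.6, -265.5]]
288 [[618.3, -302.2], [620.6, -266.1]]
```

```bash
cat >> h.py <<'E'
BX=np.array([.611,.0556]);BY=-1.0
def box(x,y,z):
    a=np.radians(BY);return np.array([BX[0]+np.cos(a)*x-np.sin(a)*y,BX[1]+np.sin(a)*x+np.cos(a)*y,z])
E
python3 - <<'E'
from h import *
bot.move_pose([.4952,-.2777,.09],[-90,0,-3.0])
bot.line_to([.4952,-.2777,.0185],v=.08)
bot.close_gripper(f_grip=90)
s=bot.state();print(s["gripper_width"],s["position"],s["force"])
bot.line_to([.4952,-.2777,.16],v=.1); bot.sleep(.2)
c=camera_params("wrist");P=wristpose(c);p,d=snapshot("wrist");cv2.imwrite("pics/held.png",p[:,:,::-1]);np.savez("held.npz",p=p,d=d,P=P,K=c["K"])
p2,d2=snapshot("scene");cv2.imwrite("pics/held_s.png",p2[:,:,::-1])
s=bot.state();print(s["gripper_width"],s["position"],s["tcp_rot"],s["time"],s["force"])
E
```

```text
0.02218402739859361 [ 0.49557858 -0.27799937  0.01903731] [-1.0457351   0.49126009  3.95231488]
0.02248147621993967 [ 0.49510256 -0.27763225  0.15970352] [-8.99834418e+01  2.35084261e-02 -3.00046621e+00] 8.325 [-0.1532288   0.59062916 -1.86101535]
```

View pics/held.png

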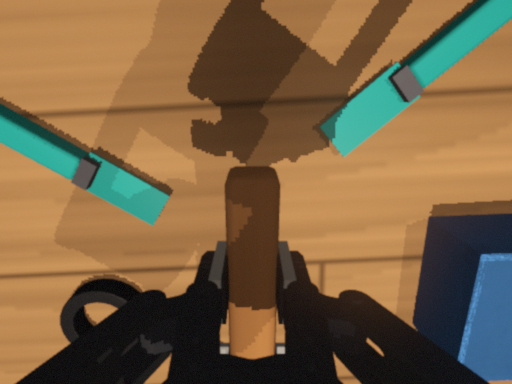

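The scraper is held and the handle is centred (column 252). The blade is hidden from the wrist camera, so I'll check the tip with the top and scene cameras at the pre-insert pose.

```bash
cat >> h.py <<'E'
OFF=np.array([.130,0,-.005])
def tcp_for(bx,by,z,off=None):
    o=OFF if off is None else off
    a=np.radians(BY);t=box(bx,by,z)
    return t-np.array([np.cos(a)*o[0]-np.sin(a)*o[1],np.sin(a)*o[0]+np.cos(a)*o[1],o[2]])
E
python3 - <<'E'
from h import *
bot.move_pose(tcp_for(-110,35,.14)*0+tcp_for(-.110,.035,.14),[-90,0,BY]); bot.line_to(tcp_for(-.110,.035,.067),v=.1);bot.sleep(.3)
s=bot.state();print(s["position"],s["tcp_rot"],s["time"])
for n in ("top","scene"):
    p,d=snapshot(n);np.savez(n+"1.npz",p=p,d=d);cv2.imwrite(f"pics/{n}1.png",p[:,:,::-1])
p=cv2.imread("pics/top1.png");cv2.imwrite("pics/top1c.png",cv2.resize(p[110:280,170:320],None,fx=3.5,fy=3.5))
p=cv2.imread("pics/scene1.png");cv2.imwrite("pics/scene1c.png",cv2.resize(p[120:290,170:330],None,fx=3.5,fy=3.5))
c=camera_params("top");X=cloud(c,np.load("top1.npz")["d"]);t=box(-.110,.035,.067);print("want tip",t)
p=np.load("top1.npz")["p"];hsv=cv2.cvtColor(p,cv2.COLOR_RGB2HSV)
m=(X[...,2]>.04)&(X[...,2]<.09)&(X[...,0]<box(-.078,0,0)[0])&(X[...,0]>.44)&(hsv[...,1]<90)
v,u=np.where(m);print(len(u))
for r in np.unique(v):
    k=u[v==r];w=ray(c,[k.min()-.5,k.max()+.5],[r,r],.0685);print(r,k.min(),k.max(),np.round(w[:,:2]*1000,1).tolist(),np.round(np.median(X[r,k,2])*1000,1))
E
```

```text
[0.37202868 0.09481534 0.07245327] [-8.99966492e+01 -5.85652257e-02 -9.96790221e-01] 10.9667
want tip [0.50162759 0.09251443 0.067     ]
332
190 220 231 [[503.6, 107.8], [503.0, 74.3]] 70.4
191 219 231 [[500.8, 110.6], [500.2, 74.3]] 69.1
192 219 231 [[498.0, 110.6], [497.3, 74.3]] 69.5
193 219 231 [[495.1, 110.5], [494.5, 74.3]] 69.1
194 219 231 [[492.3, 110.5], [491.7, 74.3]] 68.8
195 219 226 [[489.4, 110.5], [489.1, 88.2]] 70.0
196 219 226 [[486.6, 110.5], [486.2, 88.2]] 68.5
197 226 226 [[483.4, 91.0], [483.4, 88.2]] 67.4
201 125 129 [[476.9, 372.6], [476.7, 358.6]] 86.0
202 122 132 [[474.2, 380.9], [473.7, 350.1]] 86.3
203 121 135 [[471.4, 383.6], [470.7, 341.5]] 84.3
204 120 136 [[468.6, 386.2], [467.8, 338.6]] 86.8
205 119 138 [[465.9, 388.8], [464.9, 332.9]] 86.0
206 118 139 [[463.1, 391.5], [462.1, 329.9]] 85.1
207 118 140 [[460.3, 391.3], [459.2, 327.0]] 85.6
208 117 141 [[457.5, 393.9], [456.3, 324.1]] 85.7
209 117 141 [[454.7, 393.8], [453.5, 324.0]] 85.2
210 117 141 [[451.8, 393.6], [450.7, 323.8]] 86.1
211 117 141 [[449.0, 393.5], [447.9, 323.7]] 85.3
212 118 142 [[446.2, 390.5], [445.0, 320.8]] 85.8
213 117 141 [[443.4, 393.1], [442.3, 323.5]] 83.4
214 137 141 [[439.7, 337.2], [439.5, 323.3]] 59.6
215 141 141 [[436.7, 326.0], [436.7, 323.2]] 41.3
```

View pics/top1c.png

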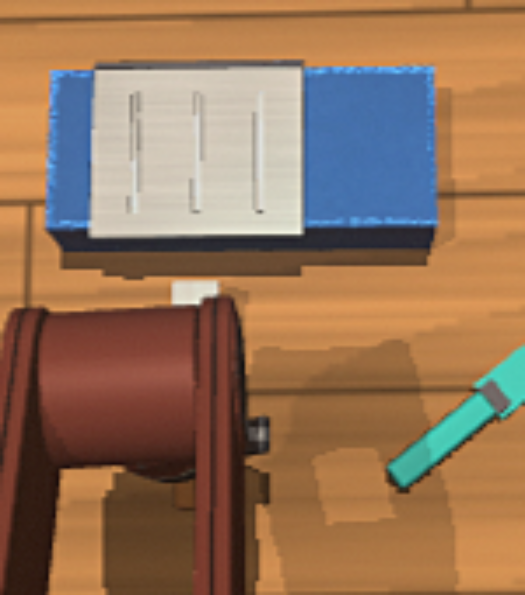

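View pics/scene1c.png

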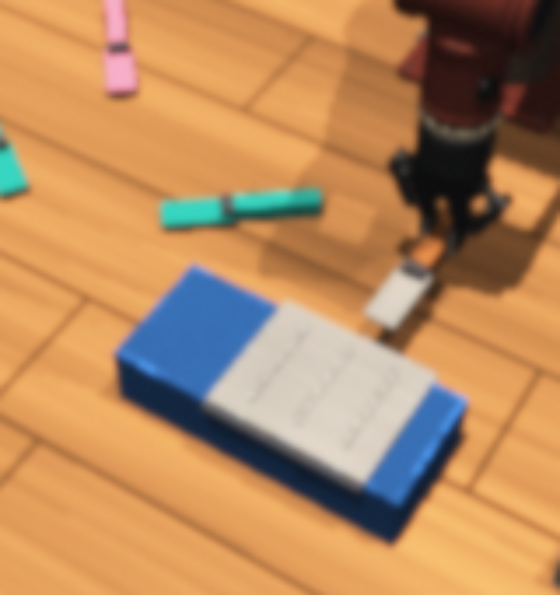

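The tip measures (0.503, 0.092, ~0.067) against the wanted (0.5016, 0.0925, 0.067), which agrees. I'll insert it and begin the lift.

Run:
```python
from h import *
hit=bot.line_to(tcp_for(-.032,.035,.067),v=.06,contact_N=10)
s=bot.state();print("insert hit",hit,s["position"],tcp_for(-.032,.035,.067),s["force"])
if not hit:
    r=.098
    for th in (0.1,.2,.3,.4,.5):
        hit=bot.line_to(tcp_for(.066-r*np.cos(th),.035,.073+r*np.sin(th)),v=.06)
        s=bot.state();print(th,np.round(s["force"],2),np.round(s["wrist_torque"],3),s["time"])
p,d=snapshot("scene");cv2.imwrite("pics/lift.png",cv2.resize(p[120:290,170:330,::-1],None,fx=3.5,fy=3.5))
```

```text
insert hit False [0.44924739 0.09344855 0.07190846] [0.44963551 0.09342196 0.072     ] [-0.50578986 -0.20740455 -1.89372339]
0.1 [ 0.11  0.5  -2.32] [-0.055  0.048  0.039] 12.9333
0.2 [ 0.63 -0.22 -1.74] [-0.041  0.094  0.01 ] 13.25
0.3 [-0.02 -0.51 -2.98] [ 0.028  0.104 -0.033] 13.5667
0.4 [-0.71  0.08 -2.46] [-0.026  0.128  0.033] 13.8833
0.5 [-0.68  0.25 -2.02] [ 0.05   0.174 -0.015] 14.2
```

View pics/lift.png

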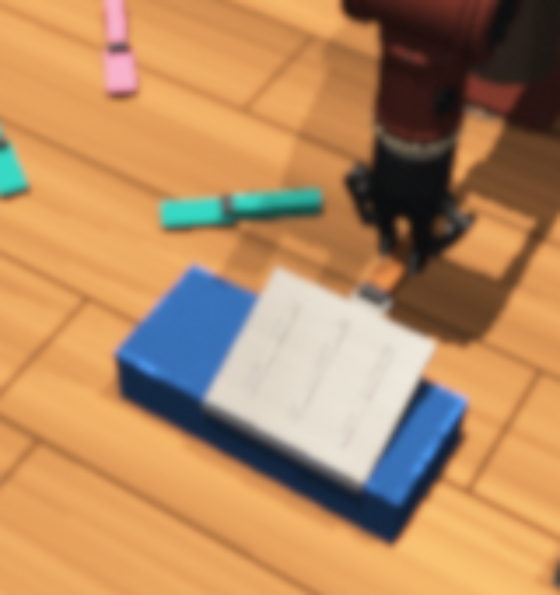

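The cover is up on the blade. I'll continue the arc.

Run:
```python
from h import *
r=.098
for th in np.arange(.7,2.31,.2):
    bot.line_to(tcp_for(.066-r*np.cos(th),.035,.073+r*np.sin(th)),v=.07)
    s=bot.state();print(round(th,2),np.round(s["force"],2),np.round(s["wrist_torque"],3),s["time"])
    if abs(th-1.3)<.01:
        p,d=snapshot("scene");cv2.imwrite("pics/lift2.png",p[:,:,::-1])
bot.sleep(.5)
p,d=snapshot("scene");cv2.imwrite("pics/lift3.png",p[:,:,::-1])
```

```text
0.7 [-0.59  0.2  -1.94] [0.05  0.205 0.039] 14.6833
0.9 [-0.83  0.24 -1.  ] [-0.026  0.12   0.031] 15.1167
1.1 [ 0.29  0.15 -1.13] [-0.021  0.069 -0.08 ] 15.55
1.3 [-0.11  1.15 -2.05] [-0.014  0.048  0.006] 15.9833
1.5 [-0.37 -0.38 -1.57] [0.049 0.033 0.008] 16.4667
1.7 [ 0.09 -0.39 -0.94] [0.016 0.033 0.05 ] 16.9
1.9 [-0.59 -0.32 -1.35] [-0.004  0.033 -0.033] 17.3333
2.1 [-0.62  0.6  -1.3 ] [ 0.023 -0.031 -0.002] 17.7667
2.3 [-0.25  0.33 -0.76] [-0.032  0.026  0.031] 18.2
```

View pics/lift3.png

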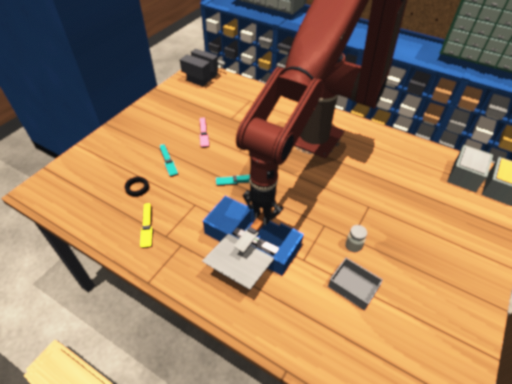

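View pics/lift2.png

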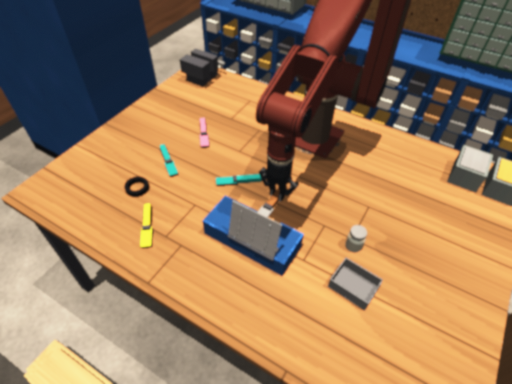

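The cover is thrown back, lying behind the box at (240,258). Next I'll lay the scraper back where it was and look into the box.

Run:
```python
from h import *
s=bot.state();q=s["position"];bot.line_to(q+[-.06,0,.08],v=.15)
bot.move_pose([.4952,-.2777,.09],[-90,0,-3.0])
hit=bot.line_to([.4952,-.2777,.0185],v=.05,contact_N=4)
s=bot.state();print(hit,s["position"],s["force"])
bot.let_go();bot.line_to([.4952,-.2777,.20],v=.15)
bot.move_pose(box(-.06,.035,.25),[-90,0,BY]);bot.sleep(.2)
c=camera_params("wrist");P=wristpose(c);p,d=snapshot("wrist");cv2.imwrite("pics/in.png",p[:,:,::-1]);np.savez("in.npz",p=p,d=d,P=P,K=c["K"])
p2,d2=snapshot("scene");cv2.imwrite("pics/s3.png",p2[:,:,::-1])
p2,d2=snapshot("top");cv2.imwrite("pics/t3.png",p2[:,:,::-1]);np.savez("t3.npz",p=p2,d=d2);print(bot.state()["time"])
```

```text
True [ 0.49506369 -0.277602    0.01905336] [ 0.63955864 -0.26477131  6.0226962 ]
26.1583
```

View pics/in.png

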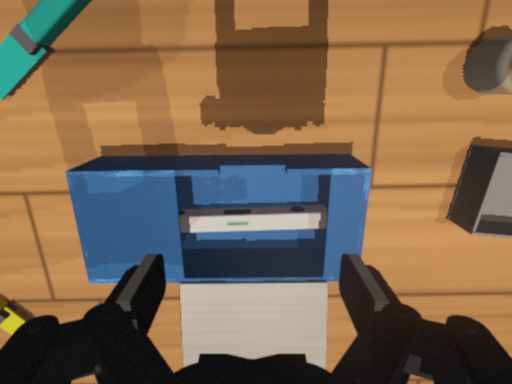

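View pics/t3.png

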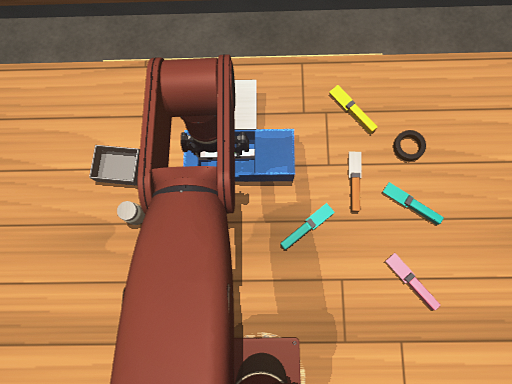

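View pics/s3.png

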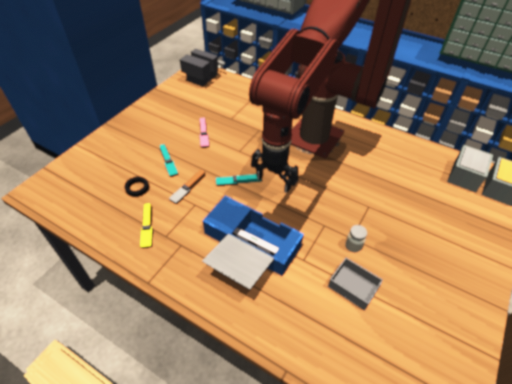

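The scraper lies flat at its old place (355,182). The level is in the opening at columns 182–325, rows 207–232, with its green vial at (237,223). I'll measure it.

Run:
```python
from h import *
f=np.load("in.npz");p,d,P=f["p"],f["d"],f["P"];c={"K":f["K"]};X=cloud(c,d,P);hsv=cv2.cvtColor(p,cv2.COLOR_RGB2HSV)
a=np.radians(BY);Ri=np.array([[np.cos(a),np.sin(a)],[-np.sin(a),np.cos(a)]])
def tb(w): return np.round((w[:,:2]-BX)@Ri.T*1000,1)
m=(hsv[...,1]<70)&(abs(X[...,2]-.034)<.008); m[:200]=0;m[240:]=0
print("z",np.median(X[m][:,2]))
for col in (190,210,230,250,270,290,310,320):
    v=np.where(m[:,col]&(hsv[:,col,2]>150))[0]
    if len(v): print(col,v.min(),v.max(),tb(ray(c,[col,col],[v.min()-.5,v.max()+.5],.034,P)).tolist())
g=(hsv[...,0]>40)&(hsv[...,0]<85)&(hsv[...,1]>60);g[:200]=0;g[240:]=0;g[:,:190]=0;g[:,320:]=0
v,u=np.where(g);print("vial",u.mean(),v.mean(),tb(ray(c,u.mean(),v.mean(),.034,P)))
b=(hsv[...,0]>100)&(hsv[...,0]<125)&(hsv[...,1]>120)
for col in (120,150,170,340,350):
    v=np.where(b[150:,col]&(abs(X[150:,col,2]-.077)<.006))[0]+150;print("roof",col,tb(ray(c,[col,col],[v.min()-.5,v.max()+.5],.076,P)).tolist())
for u,v in ((178,200),(181,270),(327,200),(326,260)): print("open",tb(ray(c,u,v,.076,P)))
```

```text
z 0.034228960143696585
190 217 231 [[3.3, -41.1], [23.5, -42.5]]
210 216 230 [[2.1, -16.6], [22.2, -17.6]]
230 215 230 [[0.8, 7.8], [22.3, 7.2]]
250 215 229 [[0.9, 32.1], [21.0, 32.1]]
270 214 229 [[-0.4, 56.5], [21.1, 56.9]]
290 214 228 [[-0.3, 80.8], [19.8, 81.6]]
310 213 227 [[-1.6, 105.1], [18.5, 106.3]]
320 214 219 [[-0.2, 117.4], [7.7, 117.9]]
vial 235.78125 223.40625 [[12.7 14.6]]
roof 120 [[-66.5, -99.6], [62.8, -117.9]]
roof 150 [[-66.4, -69.1], [30.2, -79.7]]
roof 170 [[-67.4, -48.7], [67.0, -60.6]]
roof 340 [[-68.1, 124.0], [39.8, 133.9]]
roof 350 [[-68.1, 134.2], [29.6, 144.1]]
open [[-33.4 -43.3]]
open [[ 51.7 -46.7]]
open [[-33.  113.5]]
open [[ 39.1 118. ]]
```

Run:
```python
import cv2
p=cv2.imread("pics/in.png");cv2.imwrite("pics/inc.png",cv2.resize(p[145:300,60:380],None,fx=2.5,fy=2.5,interpolation=cv2.INTER_CUBIC))
```

```text
(no output)
```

View pics/inc.png

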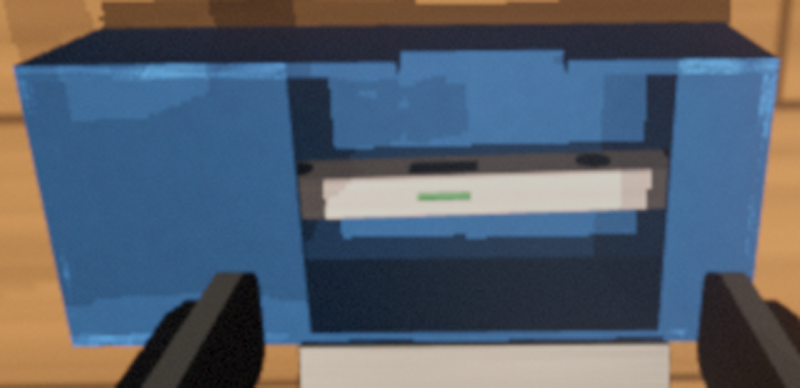

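Level centre is at about box (12, 14.6), yaw +1.8° relative to the box. Its +y end is at about y 130, under the short roof as described. I'll centre the gripper in the box so that closing brings the bar to the middle, then slide toward −y, tilt and draw out. First I'll check the path for clearance and IK.

```bash
cat > path.py <<'E'
from h import *
XC=.001; GY=.050; S=.115+.050-.0146; H=.0175   # tcp along bar from -y end, tcp above underside
a=np.radians(BY);RB=R.from_euler("z",BY,degrees=True)
R0=R.from_euler("xyz",[-90,0,-90],degrees=True)
def pose(ya,za,al):
    al=np.radians(al);e=np.array([np.cos(al),np.sin(al)]);n=np.array([-np.sin(al),np.cos(al)])
    t=np.array([ya,za])+S*e+H*n
    return box(XC,t[0],t[1]),(RB*R.from_euler("x",al)*R0).as_euler("xyz",degrees=True)
W=[(-.100,.009,0),(-.135,.009,0),(-.142,.009,8),(-.142,.009,16),(-.110,.0182,16),(-.085,.0265,17.5),(-.06,.036,19),(-.035,.048,21),(-.025,.08,22),(-.045,.13,15),(-.1,.22,0)]
def bar(ya,za,al):
    al=np.radians(al);e=np.array([np.cos(al),np.sin(al)]);n=np.array([-np.sin(al),np.cos(al)]);A=np.array([ya,za])
    return A,e,n
def clear():
    for w0,w1 in zip(W[:-1],W[1:]):
        mn=[9]*3
        for t in np.linspace(0,1,21):
            A,e,n=bar(*(np.array(w0)*(1-t)+np.array(w1)*t))
            u,v=np.meshgrid(np.linspace(0,.23,231),[0,.007,.014,.021,.028]);q=A+u[...,None]*e+v[...,None]*n;q=q.reshape(-1,2)
            def dr(y0,y1): 
                dy=np.maximum(np.maximum(y0-q[:,0],q[:,0]-y1),0);dz=np.maximum(np.maximum(.072-q[:,1],q[:,1]-.076),0);return np.hypot(dy,dz).min()
            mn=[min(mn[0],dr(-.156,-.045)),min(mn[1],dr(.115,.156)),min(mn[2],q[:,1].min()-.006)]
        A,e,n=bar(*w1);print(w1,"clear mm long/short/floor",np.round(np.array(mn)*1000,1),"end_a z",round((A+.014*n)[1],3),"end_b z",round((A+.23*e+.014*n)[1],3),"IK",bot.inverse_kinematics(*pose(*w1)) is not None)
E
python3 - <<'E'
from path import *
print(pose(-.100,.006,0)); clear()
print(bot.inverse_kinematics(*pose(*W[-1])),bot.inverse_kinematics(*pose(*W[7])))
E
```

```text
(array([0.61287945, 0.10597487, 0.0235    ]), array([-90.,   0., -91.]))
(-0.135, 0.009, 0) clear mm long/short/floor [35. 35.  3.] end_a z 0.023 end_b z 0.023 IK True
(-0.142, 0.009, 8) clear mm long/short/floor [20.9 31.4  3. ] end_a z 0.023 end_b z 0.055 IK True
(-0.142, 0.009, 16) clear mm long/short/floor [ 5.8 33.3  3. ] end_a z 0.022 end_b z 0.086 IK True
(-0.11, 0.0182, 16) clear mm long/short/floor [5.8 6.8 3. ] end_a z 0.032 end_b z 0.095 IK True
(-0.085, 0.0265, 17.5) clear mm long/short/floor [ 3.4  6.8 12.2] end_a z 0.04 end_b z 0.109 IK True
(-0.06, 0.036, 19) clear mm long/short/floor [ 1.2 12.9 20.5] end_a z 0.049 end_b z 0.124 IK True
(-0.035, 0.048, 21) clear mm long/short/floor [ 0.  19.2 30. ] end_a z 0.061 end_b z 0.143 IK True
(-0.025, 0.08, 22) clear mm long/short/floor [ 0.  27.6 42. ] end_a z 0.093 end_b z 0.179 IK True
(-0.045, 0.13, 15) clear mm long/short/floor [20.1 56.2 74. ] end_a z 0.144 end_b z 0.203 IK True
(-0.1, 0.22, 0) clear mm long/short/floor [ 54.   93.6 124. ] end_a z 0.234 end_b z 0.234 IK True
[ 2.55020315e+00  1.25193257e+01  8.84339881e+01 -2.54444375e-14
  7.90466862e+01  3.55020315e+00] [ -3.61755027  19.28912197  96.16465794  22.83948765  67.26564122
 -12.04822199]
```

```bash
sed -i 's/^W=.*/W=[(-.100,.009,0),(-.135,.009,0),(-.143,.009,8),(-.143,.009,16),(-.110,.018,16),(-.085,.0235,16.5),(-.06,.028,17.5),(-.03,.034,18),(-.008,.044,18),(0,.09,18),(-.03,.14,12),(-.1,.22,0)]/' path.py
python3 - <<'E'
from path import *
clear()
bot.move_pose(box(XC,GY,.16),pose(0,0,0)[1])
hit=bot.line_to(box(XC,GY,.006+H),v=.07,contact_N=8)
s=bot.state();print(hit,s["position"],s["force"],s["time"])
c=camera_params("wrist");P=wristpose(c);p,d=snapshot("wrist");cv2.imwrite("pics/pre.png",p[:,:,::-1])
if not hit:
    bot.close_gripper(f_grip=90);s=bot.state();print(s["gripper_width"],s["position"],s["force"],s["wrist_torque"],s["time"])
    p,d=snapshot("wrist");cv2.imwrite("pics/post.png",p[:,:,::-1])
E
```

```text
(-0.135, 0.009, 0) clear mm long/short/floor [35. 35.  3.] end_a z 0.023 end_b z 0.023 IK True
(-0.143, 0.009, 8) clear mm long/short/floor [20.7 32.   3. ] end_a z 0.023 end_b z 0.055 IK True
(-0.143, 0.009, 16) clear mm long/short/floor [ 5.6 34.3  3. ] end_a z 0.022 end_b z 0.086 IK True
(-0.11, 0.018, 16) clear mm long/short/floor [5.6 6.7 3. ] end_a z 0.031 end_b z 0.095 IK True
(-0.085, 0.0235, 16.5) clear mm long/short/floor [ 6.   6.3 12. ] end_a z 0.037 end_b z 0.102 IK True
(-0.06, 0.028, 17.5) clear mm long/short/floor [ 7.1  6.5 17.5] end_a z 0.041 end_b z 0.111 IK True
(-0.03, 0.034, 18) clear mm long/short/floor [ 9.5  4.9 22. ] end_a z 0.047 end_b z 0.118 IK True
(-0.008, 0.044, 18) clear mm long/short/floor [13.   4.9 28. ] end_a z 0.057 end_b z 0.128 IK True
(0, 0.09, 18) clear mm long/short/floor [28.4  7.6 38. ] end_a z 0.103 end_b z 0.174 IK True
(-0.03, 0.14, 12) clear mm long/short/floor [45.8 48.9 84. ] end_a z 0.154 end_b z 0.202 IK True
(-0.1, 0.22, 0) clear mm long/short/floor [ 65.7  92.7 134. ] end_a z 0.234 end_b z 0.234 IK True
True [0.61293071 0.10556814 0.03823721] [-4.31674622 -1.02413151  7.56698826] 29.125
```

```bash
cd pics; python3 -c "
import cv2,numpy as np
cv2.imwrite('pp.png',cv2.resize(np.hstack([cv2.imread('pre.png'),cv2.imread('post.png')]),(800,300)))"
```

```text
[ WARN:0@0.050] global loadsave.cpp:275 findDecoder imread_('post.png'): can't open/read file: check file path/integrity
Traceback (most recent call last):
ValueError: all the input arrays must have same number of dimensions, but the array at index 0 has 3 dimension(s) and the array at index 1 has 1 dimension(s)
```

View pics/pre.png

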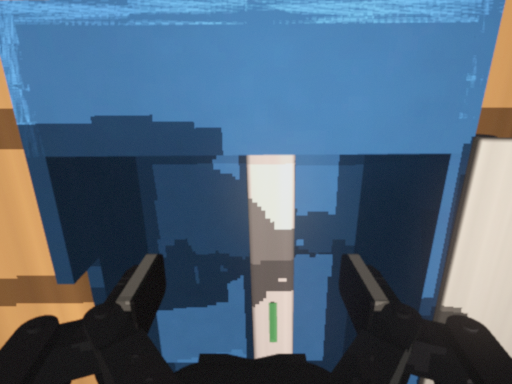

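Run:
```python
from h import *
s=bot.state();bot.line_to(s["position"]+[0,0,.012],v=.05)
s=bot.state();print(s["force"],s["gripper_width"],s["position"])
p,d=snapshot("scene");cv2.imwrite("pics/s4.png",cv2.resize(p[160:290,180:320,::-1],None,fx=4.5,fy=4.5,interpolation=cv2.INTER_CUBIC))
```

```text
[-0.14403818 -0.72280584 -0.26927149] 0.08529821201834391 [0.61333498 0.10561001 0.05066038]
```

View pics/s4.png

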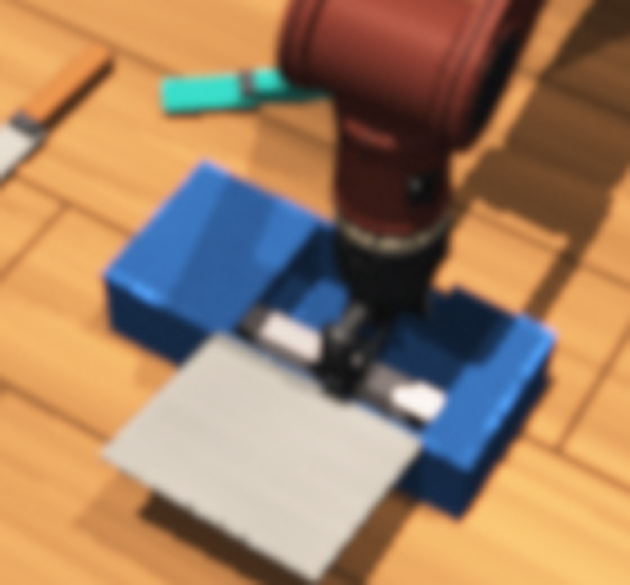

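The +x finger knuckle touched the hinge-side wall (Fx −4 N). On the −x side the notch leaves room between y 0 and 70, so I'll shift the gripper 6 mm toward −x and retry.

```bash
sed -i 's/^XC=.001/XC=-.0055/' path.py
python3 - <<'E'
from path import *
GYn=.046
bot.line_to(box(XC,GYn,.055),v=.05)
hit=bot.line_to(box(XC,GYn,.006+H),v=.05,contact_N=6)
s=bot.state();print(hit,s["position"],s["force"],s["wrist_torque"],s["time"])
p,d=snapshot("wrist");cv2.imwrite("pics/pre2.png",p[:,:,::-1])
if not hit:
    bot.close_gripper(f_grip=90);s=bot.state();print(s["gripper_width"],s["position"],s["force"],s["wrist_torque"],s["time"])
    p,d=snapshot("wrist");cv2.imwrite("pics/post2.png",p[:,:,::-1])
E
```

```text
True [0.60773676 0.10173939 0.035346  ] [-2.27818662  0.1648499   7.86973983] [-0.07905627 -0.13553557 -0.05086567] 30.45
```

View pics/pre2.png

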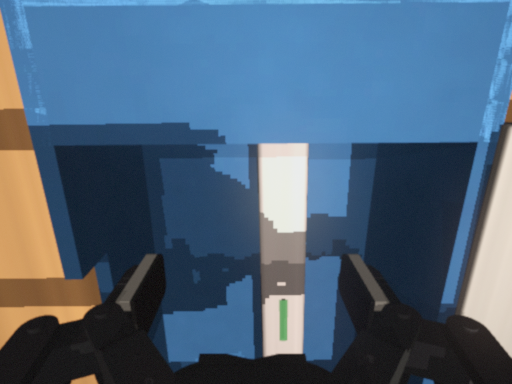

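It still touches at TCP z 0.035. The open knuckles are too wide to go deeper, but the pads swing forward as they close, so a grip here still overlaps the bar by about 12 mm. I'll close gently, then slide the closed fingers down the bar and tighten.

Run:
```python
from path import *
s=bot.state();bot.line_to(s["position"]+[0,0,.001],v=.03)
bot.close_gripper(f_grip=20);s=bot.state();print(s["gripper_width"],s["position"],s["force"],s["wrist_torque"],s["time"])
p,d=snapshot("wrist");cv2.imwrite("pics/post2.png",p[:,:,::-1])
q=box(XC,.046,.0245);
hit=bot.line_to(q,v=.03,contact_N=30)
s=bot.state();print(hit,s["gripper_width"],s["position"],s["force"],s["wrist_torque"],s["time"])
p,d=snapshot("wrist");cv2.imwrite("pics/post3.png",p[:,:,::-1])
```

```text
0.021941144063691586 [0.60842318 0.10173928 0.03690874] [1.82489254 0.48651497 3.07143492] [ 0.01227893 -0.39768387  0.05156185] 31.3667
True 0.021719707784145035 [0.60854836 0.10187703 0.02989063] [0.52119332 0.53290918 2.16115448] [-0.00568151 -0.08457515  0.1263335 ] 31.8167
```

View pics/post2.png

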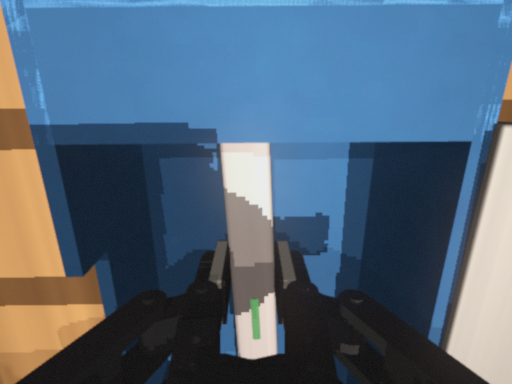

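View pics/post3.png

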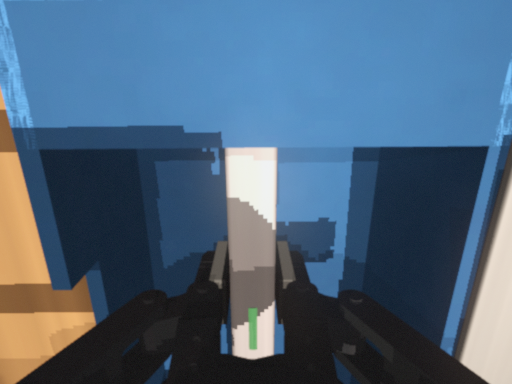

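The fingers slid down to TCP z 0.030 and the level is aligned between the pads (columns 228–276). I'll tighten and locate the vial (253,328) to get the grip position along the bar.

Run:
```python
from path import *
bot.close_gripper(f_grip=90)
c=camera_params("wrist");P=wristpose(c);p,d=snapshot("wrist");hsv=cv2.cvtColor(p,cv2.COLOR_RGB2HSV)
g=(hsv[...,0]>40)&(hsv[...,0]<85)&(hsv[...,1]>60);g[:280]=0;g[:,:230]=0;g[:,280:]=0
v,u=np.where(g);Ri=RB.as_matrix()[:2,:2].T
s=bot.state()
print(v.min(),v.max(),"vial box",Ri@(ray(c,u.mean(),(v.min()+v.max())/2,.034,P)[0,:2]-BX)*1000,"tcp box",Ri@(s["position"][:2]-BX)*1000,s["position"],s["gripper_width"],s["time"],s["tcp_rot"])
```

```text
307 377 vial box [-3.2168477   6.40663284] tcp box [-2.95990741 46.23588756] [0.60884747 0.1018805  0.03019177] 0.019949565121142418 32.1333 [-8.97137127e+01 -1.12236886e-02 -9.09235210e+01]
```

```bash
sed -i 's/^XC=.*/XC=-.003; S=.1485; H=.0242/; s/-\.143/-.141/g; s/(-.100,.009,0)/(-.1023,.009,0)/' path.py
python3 - <<'E'
from path import *
clear()
for i,w in enumerate(W[:5]):
    pos,ori=pose(*w)
    hit=bot.line_to(pos,v=.05 if i!=3 else .04,ori=ori,contact_N=15)
    s=bot.state();print(w,hit,np.round(s["force"],1),np.round(s["position"]-pos,4),s["gripper_width"],s["time"])
    if hit: break
p,d=snapshot("scene");cv2.imwrite("pics/s5.png",cv2.resize(p[160:290,180:320,::-1],None,fx=4.5,fy=4.5,interpolation=cv2.INTER_CUBIC))
p,d=snapshot("wrist");cv2.imwrite("pics/w5.png",p[:,:,::-1])
E
```

```text
(-0.135, 0.009, 0) clear mm long/short/floor [35. 35.  3.] end_a z 0.023 end_b z 0.023 IK True
(-0.141, 0.009, 8) clear mm long/short/floor [21.  30.8  3. ] end_a z 0.023 end_b z 0.055 IK True
(-0.141, 0.009, 16) clear mm long/short/floor [ 6.1 32.3  3. ] end_a z 0.022 end_b z 0.086 IK True
(-0.11, 0.018, 16) clear mm long/short/floor [6.  6.7 3. ] end_a z 0.031 end_b z 0.095 IK True
(-0.085, 0.0235, 16.5) clear mm long/short/floor [ 6.   6.3 12. ] end_a z 0.037 end_b z 0.102 IK True
(-0.06, 0.028, 17.5) clear mm long/short/floor [ 7.1  6.5 17.5] end_a z 0.041 end_b z 0.111 IK True
(-0.03, 0.034, 18) clear mm long/short/floor [ 9.5  4.9 22. ] end_a z 0.047 end_b z 0.118 IK True
(-0.008, 0.044, 18) clear mm long/short/floor [13.   4.9 28. ] end_a z 0.057 end_b z 0.128 IK True
(0, 0.09, 18) clear mm long/short/floor [28.4  7.6 38. ] end_a z 0.103 end_b z 0.174 IK True
(-0.03, 0.14, 12) clear mm long/short/floor [45.8 48.9 84. ] end_a z 0.154 end_b z 0.202 IK True
(-0.1, 0.22, 0) clear mm long/short/floor [ 65.7  92.7 134. ] end_a z 0.234 end_b z 0.234 IK True
(-0.1023, 0.009, 0) False [-0.3  0.6 -2.5] [-0.0006 -0.     -0.0007] 0.020190942791540732 32.3833
(-0.135, 0.009, 0) False [ 0.3  0.4 -1.9] [ 0. -0.  0.] 0.01998066622153523 33.1833
(-0.141, 0.009, 8) False [-0.6  0.6 -1.7] [-0.0002  0.0001 -0.0002] 0.02007182982186685 33.7917
(-0.141, 0.009, 16) False [ 0.3  0.  -0.8] [-0.0002  0.0002 -0.0003] 0.02029554894959389 34.4667
(-0.11, 0.018, 16) False [ 0.1 -0.2 -2.3] [-0. -0. -0.] 0.02009097490942232 35.2583
```

View pics/s5.png

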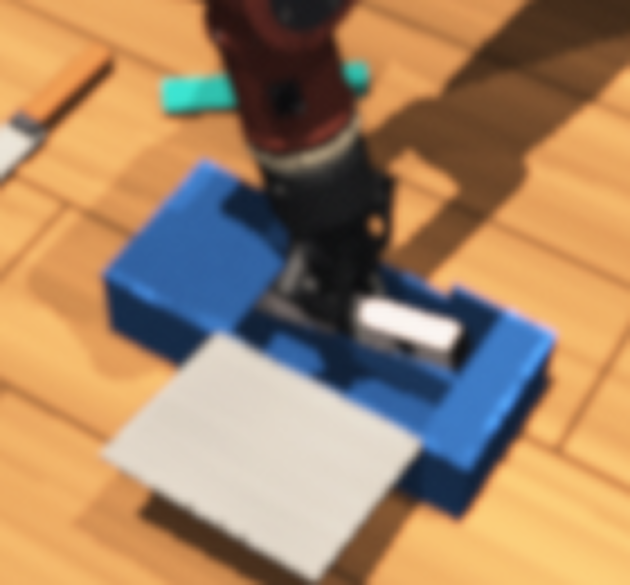

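View pics/w5.png

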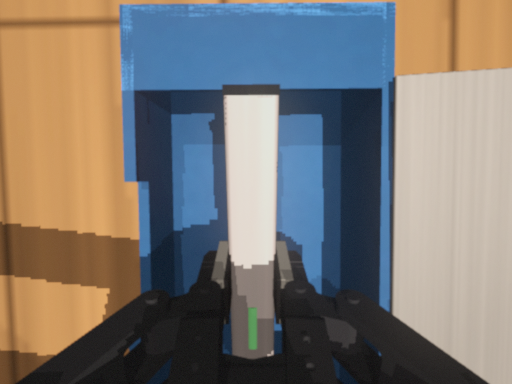

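The level is slanted, with its short-roof end free at (251,90) in the wrist view and no contact forces. I'll check that end's height, then continue.

Run:
```python
from path import *
c=camera_params("wrist");P=wristpose(c);p,d=snapshot("wrist");X=cloud(c,d,P)
def tb(x): 
    q=RB.inv().apply(x-np.r_[BX,0]);return np.round(q*1000,1)
a_=np.median(X[98:104,240:262].reshape(-1,3),0);b_=np.median(X[230:236,245:258].reshape(-1,3),0)
print("top near end",tb(a_),"mid",tb(b_),"slope",np.degrees(np.arctan2(*(tb(a_)-tb(b_))[[2,1]])))
```

```text
top near end [ -3.9 101.2 108.2] mid [-3.7 46.7 92.4] slope 16.16731018031859
```

The slope is 16.2° and end_b is at about 95 mm, as planned. I'll draw it out.

Run:
```python
from path import *
for i,w in enumerate(W[5:]):
    pos,ori=pose(*w)
    hit=bot.line_to(pos,v=.06,ori=ori,contact_N=15)
    s=bot.state();print(w,hit,np.round(s["force"],1),np.round(s["position"]-pos,4),s["gripper_width"],s["time"])
    if hit: break
bot.sleep(.5)
for n in ("scene","top","wrist"):
    if n=="wrist": c=camera_params("wrist");P=wristpose(c)
    p,d=snapshot(n);cv2.imwrite(f"pics/{n}6.png",p[:,:,::-1]);np.savez(n+"6.npz",p=p,d=d)
X=cloud(c,d,P);hsv=cv2.cvtColor(p,cv2.COLOR_RGB2HSV)
for r in (60,100,150,200,230):print(r,np.round(X[r,252]*1000,1))
```

```text
(-0.085, 0.0235, 16.5) False [-0.2 -0.3 -2.3] [-0.      0.0003  0.0001] 0.01999037527533124 35.9833
(-0.06, 0.028, 17.5) False [ 0.2  0.1 -2.1] [-0.      0.0002  0.0001] 0.01986894582617756 36.55
(-0.03, 0.034, 18) False [ 0.1  0.  -1.5] [-0.0001  0.0002 -0.    ] 0.019688868594287624 37.2083
(-0.008, 0.044, 18) False [-0.2  0.  -2.4] [-0.      0.0003  0.0002] 0.02009247671036829 37.7583
(0, 0.09, 18) False [ 0.7  0.2 -2. ] [-0.0003 -0.     -0.0005] 0.01958635087469406 38.6833
(-0.03, 0.14, 12) False [ 0.1 -0.4 -1.4] [-0.0003  0.0001 -0.0004] 0.019738388520013653 39.5417
(-0.1, 0.22, 0) False [-0.1  0.  -2.3] [-0.0002  0.0001 -0.0004] 0.02002111883864217 41.0083
60 [610.9 219.5  -0. ]
100 [610.  183.9 248.5]
150 [609.6 164.3 248.3]
200 [609.3 142.5 248.5]
230 [609.  128.4 248.8]
```

View pics/scene6.png

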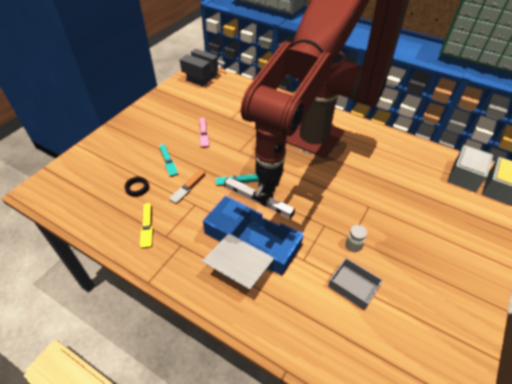

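View pics/top6.png

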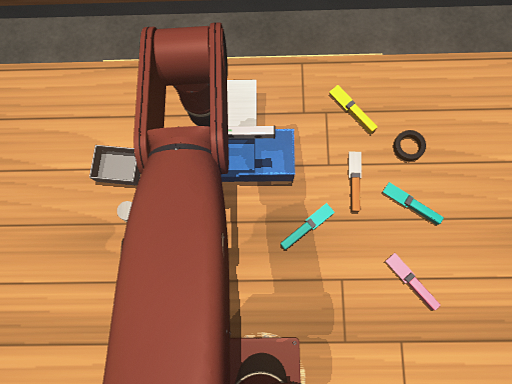

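View pics/wrist6.png

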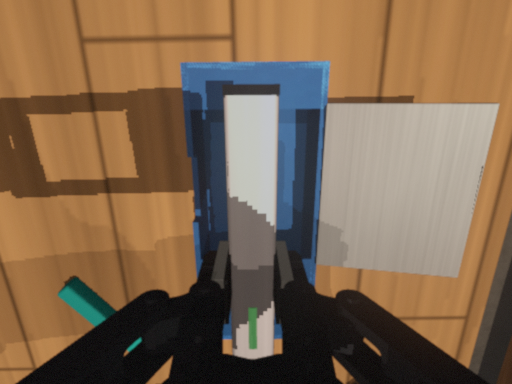

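The level is horizontal at top z 0.248, the cover is back, and the jar, bin and tape are in place. One last check that the scraper is flat, then hand in.

Run:
```python
from h import *
from station import ticket
d=np.load("top6.npz")["d"];c=camera_params("top");X=cloud(c,d)
print("handle z",np.median(X[188:205,353:357,2]),X[190,355],X[206,355],"blade z",np.median(X[156:172,352:357,2]),X[157,355],X[172,355])
Y=cloud(c,np.load("top0.npz")["d"]);print("tape",np.median(X[130:160,392:428,2]-Y[130:160,392:428,2]),"bin",np.abs(X[150:180,95:130,2]-Y[150:180,95:130,2]).mean())
Z=X[85:120,232:252,2];print("cover z",np.median(Z[0:5]),np.median(Z[-5:]))
s=bot.state();print(s["gripper_width"],s["joint_velocities"].round(2),s["time"])
ticket.sign_off()
```

```text
handle z 0.027481264852037612 [ 0.50526855 -0.27603757  0.03105896] [ 0.45968466 -0.27431264  0.02623456] blade z 0.015975066784311043 [ 0.60723442 -0.28500478  0.01901124] [ 0.56162547 -0.28215843  0.0191934 ]
tape 6.54459690897502e-05 bin 0.014032641654359803
cover z 0.10418724329910145 0.08748345355135911
0.02008705297165536 [-0.06 -0.   -0.07  0.05 -0.07  0.06] 41.6583
the job is handed in; nothing more can be done
```

The job is handed in at about 42 s of the 72 s allowed. I took the wooden scraper, levered the cover up with its blade through the notch and pushed it right back. I laid the scraper flat in its original spot, then slid the level under the long roof, tilted it 16° and drew it out slantwise.

**Last checks:**
- **Level:** held horizontal above the box with its top at 0.248 m (underside about 0.22 m). The arm was still and nothing pressed on the tool.
- **Cover:** lying back, rising from about 0.087 m to 0.104 m away from the hinge, which fits its stop.
- **Scraper:** flat at its original place, with the handle top about 27 mm and the blade about 16 mm above the bench.
- **Tape:** unchanged in height at its old place.
- **Bin:** the depth comparison differed by about 14 mm on average. The arm hid part of that region in the last top view, and the bin looks unmoved in the scene and top pictures.
- **Jar:** judged by eye only; it looks unmoved.

**What went wrong on the way:** both tries at lowering the open gripper around the level touched the box lightly at about 8 N, because the open fingers were too wide. I closed the fingers higher on the bar, slid them down it and tightened.

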